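# Eject the crushed can with the crusher's trigger grip

### The job

The freshly flattened can on the crusher's outlet shelf has to go into the dustpan: the jar stands in the way of the trigger, so first move it aside, then squeeze the trigger fully against its fixed grip so that the ejector pushes the can off the shelf, and let the trigger spring back. Finally stand the jar back upright on its cork mat. Do not touch the flattened can with the gripper, do not tip the jar, and leave the dustpan, the stack of cans and the stopper where they are.

Things in the scene. Friction and masses are not known exactly. Their poses are not given: they have to be found in the camera images.
- crusher: Fixed steel box, 180 (x) x 160 (y) x 184 mm high with closed lid; lid handle to 208 mm. Origin under the box's centre at table height; its front is -x. At the front's foot an outlet shelf 62 mm deep, 92 mm wide, top 16 mm up; a dark ejector blade slides out over it along -x. A fixed black grip bar juts from its -y side.
- trigger (a joint): Sprung steel lever on the -x side of the grip bar, on a vertical hinge at crusher x -74, y -100; 8 mm thick, 22 tall, 110 long. 0 rad = at rest, off the grip; 0.20 = fully squeezed, parallel to the grip. Springs back. Takes 3 N at the pad to start, 8 N when full, more if quick. Drives the ejector, 84 mm at 0.20 rad; the can is wholly off the shelf from about 0.16 rad.
- trigger_pad (a point): Where the trigger is squeezed: point on its outer face (crusher -x side), 80 mm from its hinge, 95 mm above the table; moves with the trigger. Outer width from here to grip_pad: 42 mm at rest, 26 mm fully squeezed.
- grip_pad (a point): Point on the outer face (crusher +x side) of the fixed grip bar, abreast of the trigger pad: crusher x -52, y -180 mm, 95 mm up, axes as the crusher's. The bar runs along crusher y from -85 to -215 mm, 16 mm thick in x, 26 mm tall, centre 95 mm up, free below. The bar does not give; only the trigger moves.
- can: The flattened silver can lying on the outlet shelf: a disc 66 mm across, 16 mm thick; origin at the centre of its underside.
- jar: Empty glass jar with closed steel lid, 58 mm across, 114 mm high in all: the glass is straight-sided up to 90 mm, the lid is 54 mm across from 94 to 114 mm. Origin at the centre of its underside. It stands on the cork mat in front of the trigger, its side some 4 to 15 mm from the trigger. Weighs 0.15 to 0.3 kg.
- mat: Round cork mat fixed to the table, 92 mm across, 3 mm thick: the jar's place. Origin at the centre of its underside. The table on the far side of the mat from the crusher (130 mm along crusher -y) is free.
- dustpan: Orange plastic dustpan lying loose on the table in front of the crusher, its open lip (its +x side) under the edge of the outlet shelf, its handle to -x. Floor 170 (x) x 180 (y) mm, 4 mm thick; rear wall 45 mm high, side walls 18 to 40 mm; the handle reaches 168 mm from the origin. Origin under the middle of the floor.
- stack3: Top one of a stack of four flattened cans beside the crusher; each 66 mm across and 16 mm thick, so its underside is 48 mm up. Origin at the centre of its underside.
- stopper: Loose green hard-silicone stopper, 52 mm across the top, 44 mm high, standing behind the grip bar (its crusher +x side). Origin at the centre of its underside.
Things that resemble listed ones, but are neither listed nor needed, are in the scene too. Several things look just like the jar: the one meant starts farthest from the robot's base.

How it is judged (in metres and radians):
On the way, in this order (a step that is already met when the one before it is completed fails the run):
1. the jar is moved from its place (more than 30 mm) (distance of jar from where it was at the start of the episode above 0.03 m), for 0.1 s.
2. the trigger is squeezed against its grip (beyond 0.16 rad) (value of joint trigger above 0.16 rad), for 0.2 s.
3. the trigger is let go and has sprung back (below 0.03 rad) (value of joint trigger below 0.03 rad), for 0.2 s.
At the end, for the whole second after the job is handed in: The can rests flat on the dustpan's floor (underside below 10 mm), centre inside the walls and 37 mm or more in from the lip; the jar stands upright (0.08 rad) at rest on the mat, centres within 20 mm; the trigger is back below 0.03 rad (x of can in the frame of dustpan between -0.085 and 0.048 m and y of can in the frame of dustpan between -0.085 and 0.085 m and height (world z) of can below 0.01 m and linear speed of each of can, jar below 0.02 m/s and horizontal distance between jar and mat below 0.02 m and angle between jar's own z axis and vertical below 0.08 rad and height (world z) of jar below 0.008 m and value of joint trigger below 0.03 rad); the robot touches nothing.
It fails at once if the gripper touches the flattened can (contact force between the fingers and can above 0.5 N).
It fails at once if the jar is tipped (over 0.6 rad) (angle between jar's own z axis and vertical above 0.6 rad).
It fails at once if the dustpan is shifted by more than 40 mm (distance of dustpan from where it was at the start of the episode above 0.04 m).
It fails at once if the stack of cans is disturbed (top can moved by more than 25 mm) (distance of stack3 from where it was at the start of the episode above 0.025 m).
It fails at once if the stopper is moved by more than 25 mm (distance of stopper from where it was at the start of the episode above 0.025 m).
It also fails if it takes over 61 s, if anything falls off the work surface, if the arm or the gripper's body presses on something with over 40 N, if the wrist force passes 120 N, or if a joint passes its speed limit or range.

### The arm

A 6-joint arm with a two-finger parallel gripper is mounted at the origin on the work surface. World frame = base frame: x ahead of the robot, y to its left, z up, the work surface at z = 0. Lengths are in mm, angles in rad, forces in N, time in s.
With the tool pointing down it reaches from about 400 to 825 mm from the base axis. Payload 7 kg.
Tool frame: the origin (TCP) lies at the very end of the fingers, on their centre line; the grasp point (between the pads) lies 19 mm behind it; z points along the fingers, y is the line along which they close (so a half turn about z gives the same grasp; the last joint's range is limited). The gripper opens to 88 mm and grips with 3 to 60 N. Pads are 19 mm wide; open, the fingers measure 130 mm over their backs; the gripper's body (78 mm by 193 mm) begins 47 mm behind the grasp point.
Start: joints at [-1.008, 0.359, 0.012, 0, -1.224, -0.288], TCP at [183.138, -649.658, 187.561] pointing down, gripper open.
Joint ranges: [-3.07, 3.07], [-1.43, 2.12], [-1.02, 1.25], [-3.03, 1.67], [-3.05, -0], [-3.03, 3.03]. Speed limits (rad/s): [2.39, 2.39, 3.01, 3.14, 3.14, 3.14].

### API

Orientations are given as a unit quaternion [x, y, z, w].
In Python, from plant import bot gives the robot as it stands. Calls block until the motion is done:
- bot.move_ptp(position, orientation): joint-space move of the TCP to a pose.
- bot.line_to(position, velocity=150, ori=None): straight line of the TCP; ori=None keeps the orientation; velocity is the mean speed in mm/s.
- bot.move_joints(angles): joint-space move.
- bot.move_gripper(opening, force=None): finger opening in mm; force is the grip in N (None keeps the last); returns when the fingers have stopped.
- bot.pause(seconds).
- bot.solve_ik(position, orientation): joint angles nearest the present ones, or None.
- bot.read_state(): the state.
- bot.camera(name): name is "scene" or "side" or "wrist"; returns the picture (420x560x3 uint8, red, green, blue); there is no depth.
- bot.get_calibration(name): a dict with "fx", "fy", "cx", "cy" (pixels), "distortion" ([k1, k2, p1, p2, k3] as OpenCV has them; the pictures are not rectified), "view" (4x4, takes a point from world to camera coordinates); the wrist camera has in their place "T_tool_cam" (4x4, takes a point from camera to tool coordinates, whose origin is the TCP and whose axes are the flange's). Camera axes: x right, y up, looking along -z (the intrinsics and any distortion apply to the point x, -y, -z); pixel columns grow to the right and rows downward; lengths in mm; the calibration is good to about 2 mm. A picture is of the moment at which its call begins: read the wrist's pose just before it. get_calibration takes no time and is no camera call.
A pose or a line that the arm cannot do raises bot.Unreachable and nothing moves.
- bot.close_job(): hands the job in; it is judged then, once.
The state is a dict: "t": time; "joint_pos": joint angles; "qvel": joint speeds; "tau": joint torques, N m; "tcp_pos": TCP position; "eef_rot": TCP orientation; "contact_force": force on the tool from outside, world axes, zero at the start; "moment": the same for the moment, N m; "width": finger opening in mm; "finger_force": force on a finger pad.
Only numpy, scipy, OpenCV 4.12 (cv2) and the standard library are available. Lean on these libraries where they do the work, as an engineer would, in place of code of your own. Each camera call takes 0.05 s, during which the arm holds its last target. There are 200 camera calls.

## Working session

There is one attempt and no reset: what is moved stays moved. The work goes in short steps, each a Python script; the robot and the scene stay as the last script left them, time stands still between calls to the robot, and variables do not carry over. Pictures are saved under pics/ and viewed, at most 10 in all, crops included, and the job is handed in when it is done.

```bash
mkdir -p pics; ls; cat > h.py <<'E'
import numpy as np, cv2
from plant import bot
def save(n,im): cv2.imwrite('pics/'+n+'.png',cv2.cvtColor(im,cv2.COLOR_RGB2BGR))
E
python3 - <<'E'
from h import *
for n in ("scene","side"):
    im=bot.camera(n); save(n+'0',im)
    c=bot.get_calibration(n); print(n,c)
print(bot.get_calibration("wrist")); print(bot.read_state())
E
```

```text
pics
scene {'fx': 385.4828106569734, 'fy': 385.4828106569734, 'cx': 273.5806649552903, 'cy': 217.02111914949148, 'distortion': array([-0.07677152,  0.        ,  0.        ,  0.        ,  0.        ]), 'view': array([[ 1.14303172e-01,  9.93395446e-01,  1.00136008e-02,
        -4.28548572e+01],
       [-8.26391987e-01,  8.94832637e-02,  5.55939771e-01,
         3.43591695e+02],
       [ 5.51371987e-01, -7.18208388e-02,  8.31162258e-01,
        -1.26582348e+03],
       [ 0.00000000e+00,  0.00000000e+00,  0.00000000e+00,
         1.00000000e+00]])}
side {'fx': 401.17320040233705, 'fy': 401.17320040233705, 'cx': 283.4917820416825, 'cy': 206.92224938028744, 'distortion': array([-0.00146278,  0.        ,  0.        ,  0.        ,  0.        ]), 'view': array([[-9.88180913e-01, -1.53152036e-01, -6.55257479e-03,
         4.83818319e+02],
       [ 9.84790626e-02, -6.67012162e-01,  7.38509750e-01,
        -1.23158357e+02],
       [-1.17474919e-01,  7.29135948e-01,  6.74210956e-01,
        -1.08904988e+03],
       [ 0.00000000e+00,  0.00000000e+00,  0.00000000e+00,
         1.00000000e+00]])}
{'
[... 540 characters left out ...]
00]])}
{'t': 0.1, 'joint_pos': array([-1.00793535e+00,  3.59284975e-01,  1.11664767e-02, -3.06618735e-04,
       -1.22411419e+00, -2.88103705e-01]), 'qvel': array([ 0.00178272, -0.00351282,  0.00305656,  0.00046007,  0.00026326,
        0.00073942]), 'tau': array([-2.32154953e-04, -5.84166241e+01,  2.93752742e+01,  7.01554790e+00,
        1.02176439e-02, -8.39091194e-05]), 'tcp_pos': array([ 182.97354996, -649.21496777,  186.74332309]), 'eef_rot': array([-1.36895182e-01,  9.90585268e-01,  7.13647135e-04, -1.65138047e-04]), 'contact_force': array([ 0.63066694, -0.30283573,  0.33515481]), 'moment': array([-0.00340118, -0.04487587,  0.03084684]), 'finger_force': 0.0, 'width': 87.30921949821331}
```

View pics/scene0.png

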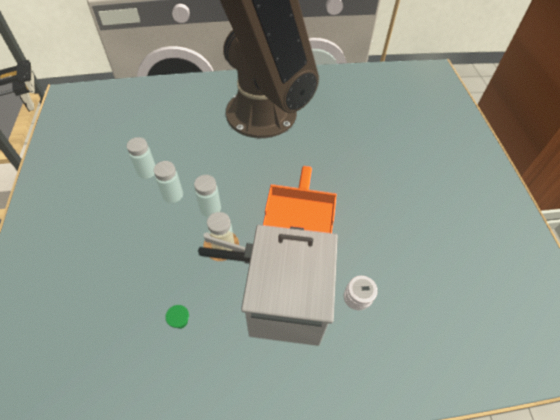

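View pics/side0.png

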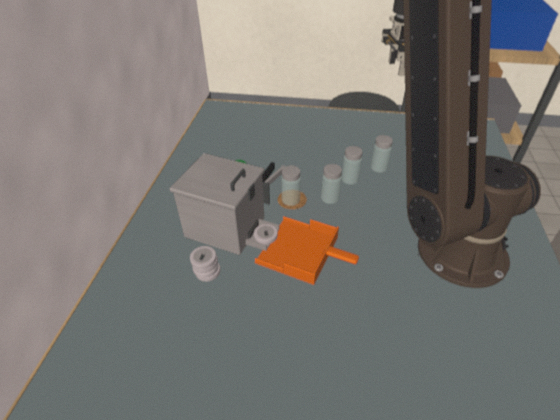

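Scene view: crusher lid corners at about (255,229), (338,233), (334,316), (246,308). Grip bar is at (200–250,253) with the trigger at (205–245,240); the stack is at (361,290), stopper (177,316), dustpan (300,215). The four jar lids are at (138,145), (165,170), (206,184) and (220,221). The last one stands on the orange mat, lowest in the picture, so it should be the farthest from the base. I'll check that numerically and with a crop.

```bash
cat >> h.py <<'E'
from scipy.spatial.transform import Rotation as R
def cam_pose(n,st=None):
    c=bot.get_calibration(n)
    if n=='wrist':
        T=np.eye(4); T[:3,:3]=R.from_quat(st['eef_rot']).as_matrix(); T[:3,3]=st['tcp_pos']
        M=T@c['T_tool_cam']
    else: M=np.linalg.inv(c['view'])
    K=np.array([[c['fx'],0,c['cx']],[0,c['fy'],c['cy']],[0,0,1.]])
    return M,K,np.array(c['distortion'])
def cast(n,px,z,st=None):
    """pixels -> world points on the plane at height z"""
    M,K,d=cam_pose(n,st)
    u=cv2.undistortPoints(np.array(px,float).reshape(-1,1,2),K,d).reshape(-1,2)
    r=np.c_[u[:,0],-u[:,1],-np.ones(len(u))]@M[:3,:3].T
    return M[:3,3]+r*((z-M[2,3])/r[:,2])[:,None]
def quat(a):
    """tool down, finger closing line at angle a (world)"""
    return (R.from_euler('z',a)*R.from_matrix(np.array([[0,1,0],[1,0,0],[0,0,-1.]]))).as_quat()
E
python3 - <<'E'
from h import *
np.set_printoptions(precision=1,suppress=True)
L=cast('scene',[(138,145),(165,170),(206,184),(220,221)],115); print('lids',L[:,:2].tolist(),np.hypot(L[:,0],L[:,1]))
S=cast('side',[(383,140),(354,152),(333,171),(291,173)],115); print('side',S[:,:2].tolist())
C=cast('scene',[(255,229),(338,233),(334,316),(246,308)],184); print('crusher',C[:,:2].tolist())
print('mat',[cast('scene',[p],3)[0].tolist() for p in [(204,246),(239,240)]])
print('stack,stopper',cast('scene',[(361,288)],64),cast('scene',[(177,314)],44))
im=bot.camera('scene'); save('crop1',cv2.resize(im[190:330,160:350],None,fx=4,fy=4,interpolation=cv2.INTER_CUBIC))
print(quat(0),R.from_quat(quat(0)).as_matrix())
E
```

```text
lids [[220.93711385329232, -350.31290985513834], [318.584379349841, -273.168842606458], [375.9301007975972, -169.56425463322574], [489.2149856791349, -139.0972325041587]] [414.2 419.7 412.4 508.6]
side [[218.6968294574839, -347.9111731433244], [309.2074767212608, -266.6567403589462], [367.37626642962056, -160.36115908455986], [487.3979533637987, -133.15289307704802]]
crusher [[562.8377883303951, -62.21107165501127], [591.121374826503, 107.2571932031761], [764.2903804184389, 63.948536402325644], [731.1398547465892, -93.71699071174189]]
mat [[486.5633606062847, -191.70594640079472, 3.0], [478.42541397939965, -101.62275721085624, 3.0]]
stack,stopper [[668.3 162.3  64. ]] [[ 676.3 -248.7   44. ]]
[0.7 0.7 0.  0. ] [[ 0.  1.  0.]
 [ 1.  0.  0.]
 [ 0.  0. -1.]]
```

View pics/crop1.png

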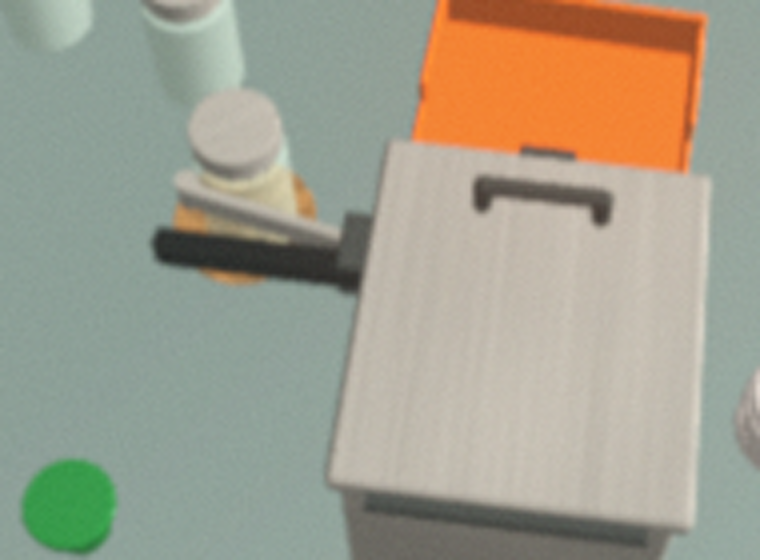

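The crop confirms it. The jar whose lid is at crop (237,130) stands on the orange mat in front of the trigger, and at 508 mm it is farther from the base than the others (about 415 mm). Next is a close look with the wrist camera.

```bash
python3 - <<'E'
from h import *
np.set_printoptions(precision=3,suppress=True)
C=cast('scene',[(258.2,225),(337.5,235),(333,322.5),(242,311.7)],184)[:,:2]; print(C, C.mean(0))
for i in range(4):
    d=C[(i+1)%4]-C[i]; print(np.hypot(*d),np.degrees(np.arctan2(d[1],d[0])))
b=cast('scene',[(160+160/4,190+243/4),(160+340/4,190+265/4)],105)[:,:2]; d=b[1]-b[0]; print('bar',b,np.degrees(np.arctan2(d[1],d[0])))
for a in (80,-100): print(a,bot.solve_ik([490,-150,300],quat(np.radians(a))))
for a in (-10,170): print(a,bot.solve_ik([540,-165,150],quat(np.radians(a))))
bot.move_ptp([490,-150,300],quat(np.radians(80)))
st=bot.read_state(); im=bot.camera('wrist'); save('w1',im); np.save('w1.npy',st,allow_pickle=True)
print(st['t'],st['tcp_pos'])
E
```

```text
[[ 553.763  -54.715]
 [ 595.75   105.234]
 [ 776.033   59.778]
 [ 737.404 -101.512]] [665.737   2.196]
165.36825247320087 75.29132952837296
185.92460946161347 -14.151296507245345
165.85128863236235 -103.46869489245063
189.50974057037376 165.70385649051875
bar [[ 557.252 -187.433]
 [ 581.803  -88.485]] 76.06535815283074
80 [ 0.087  0.032 -0.148  0.    -1.391 -1.832]
-100 [ 0.087  0.032 -0.148  0.    -1.391  1.31 ]
-10 [ 0.05   0.206 -0.289  0.    -1.075  2.917]
170 [ 0.05   0.206 -0.289  0.    -1.075 -0.225]
2.2917 [ 489.91  -150.473  299.804]
```

View pics/w1.png

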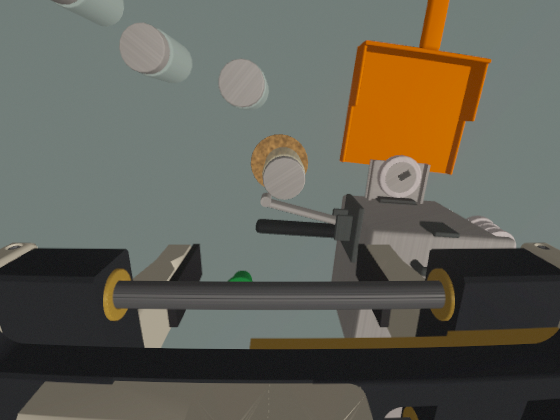

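Wrist view: jar lid at (284,177), mat around (279,163), grip bar from (258,226) to (335,230) with the trigger tip at (266,201). The can is on the shelf at (400,176), the stopper at (241,278), and the crusher sits at yaw of about -14°.

```bash
python3 - <<'E'
from h import *
np.set_printoptions(precision=1,suppress=True)
st=np.load('w1.npy',allow_pickle=True).item(); im=cv2.imread('pics/w1.png')
hsv=cv2.cvtColor(im,cv2.COLOR_BGR2HSV)
# lid: low saturation gray near (284,177)
roi=np.zeros(im.shape[:2],np.uint8); cv2.circle(roi,(284,177),27,255,-1)
m=((hsv[...,1]<40)&(hsv[...,2]>110)&(roi>0)).astype(np.uint8)
c=max(cv2.findContours(m,cv2.RETR_EXTERNAL,cv2.CHAIN_APPROX_NONE)[0],key=cv2.contourArea)
e=cv2.fitEllipse(cv2.convexHull(c)); print(e)
lid=cast('wrist',[e[0]],117,st)[0]; r=cast('wrist',[(e[0][0]-e[1][0]/2,e[0][1]),(e[0][0]+e[1][0]/2,e[0][1])],117,st); print('lid',lid,'dia',np.linalg.norm(r[1]-r[0]))
# dark bar
m=((im.max(2)<50)).astype(np.uint8); m[:200]=0; m[240:]=0; m[:,345:]=0; m[:,:240]=0
c=max(cv2.findContours(m,cv2.RETR_EXTERNAL,cv2.CHAIN_APPROX_NONE)[0],key=cv2.contourArea)
m2=m[:,255:328]; rows=[(u+255,np.where(m2[:,u])[0].min(),np.where(m2[:,u])[0].max()) for u in range(8,70,6)]
up=cast('wrist',[(u,a-.5) for u,a,b in rows],108,st)[:,:2]; 
d=up[-1]-up[0]; print('bar dir',np.degrees(np.arctan2(*d[::-1])),rows[0],rows[-1],'upper edge (-x side,top)',up[0],up[-1])
print('tip',cv2.boundingRect(c),cast('wrist',[(258,220)],108,st))
print('box near-left edge',cast('wrist',[(345,196)],184,st))
o=np.array([665.7,2.2]);Rz=R.from_euler('z',-14.2,degrees=True).as_matrix()[:2,:2]
for n,p in [('lid',lid[:2]),('up0',up[0]),('up1',up[-1]),('boxcorner',cast('wrist',[(345,196)],184,st)[0,:2])]: print(n,Rz.T@(p-o))
mat=((hsv[...,0]>8)&(hsv[...,0]<25)&(hsv[...,1]>90)).astype(np.uint8); mat[:,320:]=0; mat[:120]=0; mat[215:]=0
ys,xs=np.where(mat); h=cv2.convexHull(np.c_[xs,ys]); print(cv2.boundingRect(h)); x,y,w,hh=cv2.boundingRect(h)
print('mat L/R/top',cast('wrist',[(x,162),(x+w,162),(279,y)],3,st))
E
```

```text
((285.0560302734375, 180.12713623046875), (46.23626708984375, 53.77036666870117), 71.65300750732422)
lid [ 492.1 -140.3  117. ] dia 57.71949562908877
bar dir 76.01019048338567 (263, np.int64(219), np.int64(232)) (323, np.int64(223), np.int64(236)) upper edge (-x side,top) [ 540.  -177.8] [ 559.3 -100.1]
tip (256, 219, 80, 18) [[ 540.9 -184.7  108. ]]
box near-left edge [[505.5 -80.4 184. ]]
lid [-133.4 -180.7]
up0 [ -77.7 -205.3]
up1 [ -78.  -125.3]
boxcorner [-135.1 -119.4]
(251, 134, 57, 52)
mat L/R/top [[ 477.5 -190.4    3. ]
 [ 493.2 -100.8    3. ]
 [ 442.1 -138.9    3. ]]
```

```bash
python3 - <<'E'
from h import *
np.set_printoptions(precision=1,suppress=True)
q=quat(np.radians(80.5)); x,y=489,-139
bot.move_gripper(88,25)
bot.move_ptp([x,y,180],q); bot.line_to([x,y,58],100)
s=bot.read_state(); print(s['tcp_pos'],s['contact_force'])
bot.move_gripper(40,25); s=bot.read_state(); print(s['width'],s['finger_force'],s['contact_force'])
bot.line_to([x,y,100],80); s=bot.read_state(); print(s['width'],s['contact_force'],s['tcp_pos'])
bot.line_to([457,-265,100],120); bot.line_to([457,-265,57],60); bot.line_to([457,-265,55.3],20)
s=bot.read_state(); print(s['contact_force'],s['tcp_pos'])
bot.move_gripper(88); bot.line_to([457,-265,200],150)
s=bot.read_state();print(s['t'],s['width']); save('sc2',bot.camera('scene'))
E
```

```text
[ 489.5 -139.    58.6] [-0.7 -0.4 -0.9]
53.7292467848918 25.0000137090683 [ 0.8 -1.2  1. ]
53.667043180813515 [ 1.   0.1 -1.7] [ 488.7 -138.9   99.7]
[ 0.   0.1 -1.5] [ 457.1 -265.    55.5]
10.0417 87.43065290859467
```

```bash
python3 - <<'E'
from h import *
im=cv2.cvtColor(cv2.imread('pics/sc2.png'),cv2.COLOR_BGR2RGB); a=cv2.resize(im[150:330,120:380],None,fx=2,fy=2,interpolation=cv2.INTER_CUBIC)
s=cv2.resize(bot.camera('side')[120:240,230:410],(520,346),interpolation=cv2.INTER_CUBIC)[:230]
save('crop2',np.hstack([a,np.zeros((360,1,3),np.uint8)]) if 0 else np.vstack([a,s]))
E
```

```text
(no output)
```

View pics/crop2.png

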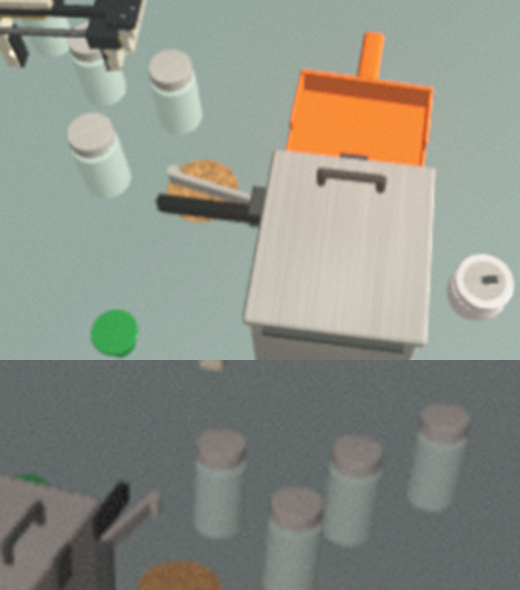

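Both crops show the jar standing upright at its temporary place (scene lid about (166,216)), the mat clear, and the trigger and bar free. Now I'll hover over the pads and look from close by.

```bash
python3 - <<'E'
from h import *
np.set_printoptions(precision=1,suppress=True)
im=cv2.imread('pics/sc2.png'); hsv=cv2.cvtColor(im,cv2.COLOR_BGR2HSV)
m=((hsv[...,0]>8)&(hsv[...,0]<25)&(hsv[...,1]>70)).astype(np.uint8); m[:,:195]=0;m[:,243:]=0;m[:225]=0;m[265:]=0
ys,xs=np.where(m); e=cv2.fitEllipse(cv2.convexHull(np.c_[xs,ys])); print(e, cast('scene',[e[0]],3), cast('scene',[(166.5,216.5)],114))
q=quat(np.radians(165.8)); 
bot.line_to([457,-265,260],150); bot.move_ptp([559.5,-156,230],q)
st=bot.read_state(); im=bot.camera('wrist'); save('w2',im); np.save('w2.npy',st,allow_pickle=True); print(st['t'],st['tcp_pos'])
E
```

```text
((220.84231567382812, 244.8568115234375), (30.06813621520996, 35.18375015258789), 75.89069366455078) [[ 487.8 -148.7    3. ]] [[ 462.4 -263.6  114. ]]
11.85 [ 559.1 -156.2  229.5]
```

View pics/w2.png

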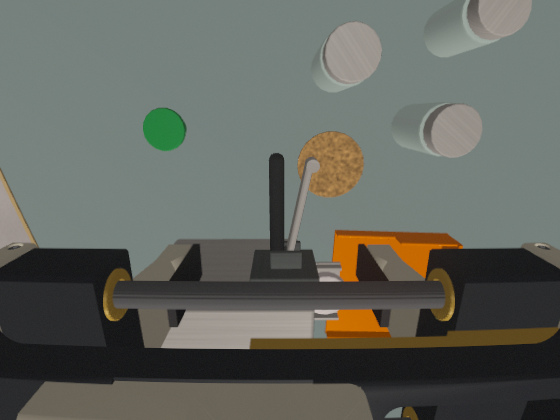

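The bar is vertical in the picture (columns about 270–284, tip at row 154), so the yaw fits. The trigger runs from (313,165) to (291,245); the mat is at (331,163) and the jar lid at (352,53).

```bash
python3 - <<'E'
from h import *
np.set_printoptions(precision=1,suppress=True)
st=np.load('w2.npy',allow_pickle=True).item(); im=cv2.imread('pics/w2.png')
Rz=R.from_euler('z',-14.2,degrees=True).as_matrix()[:2,:2]; o=np.array([665.7,2.2])
for v in (175,200,225,240):
    u=np.where(im[v,255:300].max(1)<60)[0]+255
    g=im[v,u.max()+3:330].astype(int).min(1)
    p=cast('wrist',[(u.min()-.5,v),(u.max()+.5,v)],108,st)[:,:2]; print(v,u.min(),u.max(),(p-o)@Rz)
tip=cast('wrist',[(277,154)],108,st)[:,:2]; print('tip',(tip-o)@Rz)
hsv=cv2.cvtColor(im,cv2.COLOR_BGR2HSV)
m=((hsv[...,0]>8)&(hsv[...,0]<25)&(hsv[...,1]>70)).astype(np.uint8);m[:,:290]=0;m[:,375:]=0;m[:120]=0;m[205:]=0
ys,xs=np.where(m); e=cv2.fitEllipse(cv2.convexHull(np.c_[xs,ys])); print(e,'mat',cast('wrist',[e[0]],3,st))
print('jar lid',cast('wrist',[(352,53)],114,st), 'stopper',(cast('wrist',[(164,128)],44,st)[:,:2]-o)@Rz)
E
```

```text
175 269 283 [[ -55.1 -194.9]
 [ -70.7 -194.9]]
200 270 283 [[ -55.9 -167.8]
 [ -70.9 -167.8]]
225 270 283 [[ -55.7 -139.5]
 [ -71.  -139.5]]
240 270 283 [[ -55.5 -121.7]
 [ -71.1 -121.7]]
tip [[ -64.  -216.6]]
((330.0975341796875, 163.9719696044922), (64.59563446044922, 67.29666900634766), 44.25040054321289) mat [[ 486.8 -148.5    3. ]]
jar lid [[ 459.6 -266.8  114. ]] stopper [[  72.8 -240.5]]
```

```bash
cat >> h.py <<'E'
O=np.array([665.7,2.2]); RZ=R.from_euler('z',-14.2,degrees=True).as_matrix()[:2,:2]
def W(x,y,z): return [*(O+RZ@np.array([x,y])),z]
E
python3 - <<'E'
from h import *
np.set_printoptions(precision=1,suppress=True)
def p(l):
    s=bot.read_state(); print(l,round(s['t'],2),round(s['width'],1),round(s['finger_force'],1),'Fc',s['contact_force'][:2]@RZ,s['contact_force'][2],'tcp',(s['tcp_pos'][:2]-O)@RZ,s['tcp_pos'][2])
bot.move_gripper(86,30)
bot.line_to(W(-65.5,-180,76),120); p('down')
for w in (44,40,37,34,31,28,26): bot.move_gripper(w,30); p(w)
bot.move_gripper(22,30); p('sq'); bot.pause(.4); p('sq')
save('sc3',bot.camera('scene')); save('si3',bot.camera('side'))
E
```

```text
down 13.6 85.9 0.0 Fc [-0.6  0.8] 0.18076345892239162 tcp [ -64.9 -179.9] 76.74652670259275
44 14.47 43.8 0.0 Fc [-0.   0.2] 0.16326586549043068 tcp [ -65.5 -180. ] 75.96677516182737
40 14.82 40.2 0.0 Fc [ 0.1 -0.2] -0.09932204684961268 tcp [ -65.5 -180. ] 76.00018637221307
37 15.15 37.1 0.0 Fc [0.4 0.2] -0.12200982155960705 tcp [ -65.5 -180. ] 75.99077434030605
34 15.47 34.1 0.0 Fc [0.  0.6] 0.2681304750275354 tcp [ -65.5 -180. ] 75.99410955171246
31 15.8 31.0 0.0 Fc [-0.1 -0.5] -1.0042453252106318 tcp [ -65.5 -180. ] 76.00131730843844
28 16.12 28.1 0.0 Fc [-0.2  0.6] 0.1603365043919256 tcp [ -65.5 -180. ] 75.99360884105215
26 16.42 26.0 0.0 Fc [-0.3  0. ] -0.2759094561480102 tcp [ -65.5 -180. ] 76.00615438984596
sq 16.77 22.6 0.0 Fc [-0.1 -0.9] -0.02802210411599973 tcp [ -65.5 -180. ] 75.99778672682123
sq 17.17 22.1 0.0 Fc [-0.5  0.3] 0.45710246288133805 tcp [ -65.5 -180. ] 76.0012942628655
```

```bash
python3 - <<'E'
from h import *
a=cv2.imread('pics/sc3.png')[150:330,120:380]; b=cv2.imread('pics/si3.png')[100:260,190:400]
cv2.imwrite('pics/crop3.png',np.vstack([cv2.resize(a,(420,290)),cv2.resize(b,(420,300),interpolation=cv2.INTER_CUBIC)]))
st=bot.read_state(); save('w3',bot.camera('wrist'))
E
```

```text
(no output)
```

View pics/crop3.png

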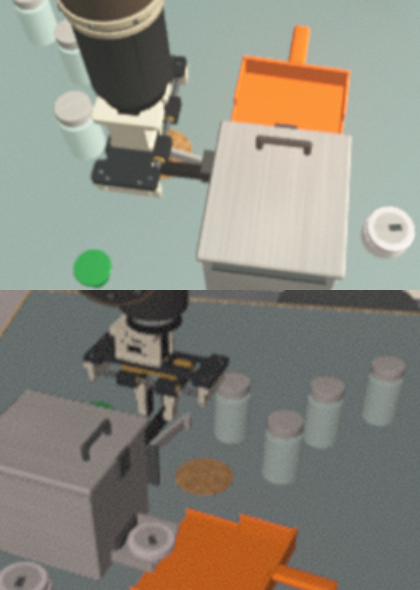

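View pics/w3.png

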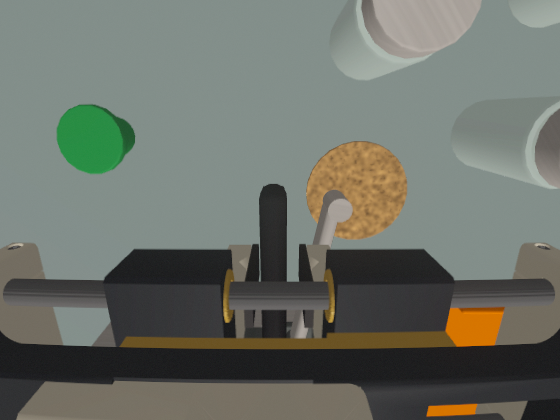

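The gripper closed to 22 mm without touching anything, and the jar was held at 53.7 mm, which is its lid. So the fingertips seem to be higher than the reported TCP. I'll check this by projection: fingertips appear in the side view near (260,167) and (274,168), and in the wrist view near row 245.

```bash
python3 - <<'E'
from h import *
np.set_printoptions(precision=0,suppress=True)
st=bot.read_state(); T=np.eye(4); T[:3,:3]=R.from_quat(st['eef_rot']).as_matrix(); T[:3,3]=st['tcp_pos']
for n in ('side','wrist','scene'):
    M,K,d=cam_pose(n,st); V=np.linalg.inv(M)
    for dz in (0,15,30,45):
        P=[(T@[x,y,-dz,1]) for y in (-11,11) for x in (9.5,)]
        c=np.array([(V@p)[:3] for p in P])*[1,-1,-1]
        print(n,dz,cv2.projectPoints(c,np.zeros(3),np.zeros(3),K,d)[0].reshape(-1,2).tolist())
print(st['joint_pos'])
im=cv2.imread('pics/si3.png')[130:200,230:310]; w=cv2.imread('pics/w3.png')[170:350,200:360]
cv2.imwrite('pics/crop4.png',np.hstack([cv2.resize(im,(600,525),interpolation=cv2.INTER_CUBIC)[:, :400],cv2.resize(w,(400,525))[:, :400]]))
E
```

```text
side 0 [[266.94356880156306, 173.93191091678986], [273.5119957899944, 175.63128177455593]]
side 15 [[266.77365662909256, 170.00566369963434], [273.3960421048867, 171.6983220043833]]
side 30 [[266.60090222621403, 166.01363902907588], [273.2781379532568, 167.69911692894036]]
side 45 [[266.42523383032733, 161.95417352709384], [273.15823381002184, 163.6319821979321]]
wrist 0 [[260.78901048074135, 217.78882678231452], [293.5349994661751, 217.8465696367703]]
wrist 15 [[259.48182145534906, 225.5338314654802], [294.6463012640033, 225.595764379432]]
wrist 30 [[257.96789465629666, 234.51176567933655], [295.93337981625444, 234.5786078022466]]
wrist 45 [[256.19451759320697, 245.0393164233648], [297.4410622784444, 245.11200870215467]]
scene 0 [[210.40303720491647, 259.5742498943468], [212.4977022349737, 251.1943130044193]]
scene 15 [[209.55507691248482, 256.4884813843652], [211.692584496569, 248.02928799609074]]
scene 30 [[208.68292949640812, 253.31165073525784], [210.86490470550586, 244.7723864682461]]
scene 45 [[207.78557657329554, 250.0397799569532], [210.0137321677254, 241.41966923797403]]
[ 0.  0. -0. -0. -1. -0.]
```

View pics/crop4.png

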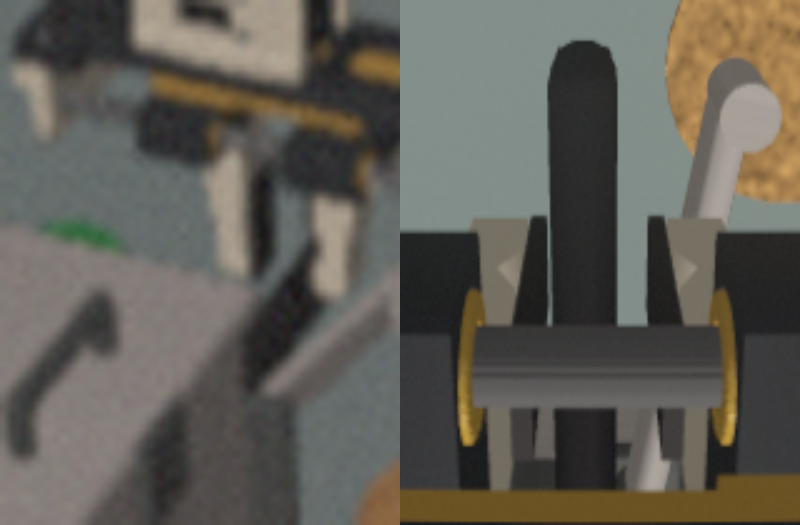

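In both views the fingertips sit about 35 mm above the reported TCP: wrist tip row 244, side tip (265,167). They also cleared the trigger and met only the jar's lid. The effective finger end is therefore about 35 mm short, so I'll squeeze with TCP z near 40.

```bash
python3 - <<'E'
from h import *
np.set_printoptions(precision=1,suppress=True)
def p(l):
    s=bot.read_state(); print(l,round(s['t'],2),round(s['width'],1),round(s['finger_force'],1),'Fc',s['contact_force'][:2]@RZ,round(s['contact_force'][2],1),'tcp',(s['tcp_pos'][:2]-O)@RZ,s['tcp_pos'][2].round(1)); return s
bot.move_gripper(86,30)
bot.line_to(W(-65.5,-180,76),100)
for z in (60,50,40):
    bot.line_to(W(-65.5,-180,z),60); s=p('down')
    if abs(s['contact_force'][2])>6: raise SystemExit
for w in (44,40,36,32,29): bot.move_gripper(w,30); p(w)
bot.move_gripper(22,30); p('sq'); bot.pause(.4); p('sq')
save('sc5',bot.camera('scene')); save('si5',bot.camera('side'))
E
```

```text
down 19.13 86.0 0.0 Fc [ 0.1 -0. ] 0.4 tcp [ -65.9 -180.1] 59.3
down 19.45 86.5 0.0 Fc [ 0.5 -0.2] 0.4 tcp [ -65.9 -180.1] 49.5
down 19.77 86.1 0.0 Fc [-0.2  0.3] 0.5 tcp [ -65.9 -180.1] 39.4
44 20.64 44.0 2.6 Fc [-5.2 -2.3] 1.8 tcp [ -67.9 -181.1] 39.5
40 20.99 40.2 2.8 Fc [-5.6 -3.4] 2.8 tcp [ -68.2 -181.2] 39.4
36 21.34 35.9 3.1 Fc [-5.9 -4.4] 3.1 tcp [ -68.5 -181.4] 39.4
32 21.69 32.0 3.4 Fc [-6.4 -4.5] 2.6 tcp [ -68.7 -181.5] 39.4
29 22.02 29.2 3.6 Fc [-8.  -4.4] 4.4 tcp [ -68.8 -181.6] 39.3
sq 22.28 24.7 30.0 Fc [ 0.2 -7.9] -3.2 tcp [ -66.9 -181.6] 39.3
sq 22.68 25.4 30.0 Fc [-0.7 -7.4] -3.9 tcp [ -66.9 -181.6] 39.3
```

```bash
python3 - <<'E'
from h import *
np.set_printoptions(precision=1,suppress=True)
bot.move_gripper(86); bot.pause(.3); bot.line_to(W(-65.5,-180,230),150)
s=bot.read_state(); print(s['t'],s['width'])
save('sc6',bot.camera('scene')); im=bot.camera('side'); save('si6',im)
hsv=cv2.cvtColor(im,cv2.COLOR_RGB2HSV); m=((hsv[...,0]<15)&(hsv[...,1]>150)).astype(np.uint8)
c=max(cv2.findContours(m,cv2.RETR_EXTERNAL,cv2.CHAIN_APPROX_SIMPLE)[0],key=cv2.contourArea); h=cv2.convexHull(c)
f=np.zeros_like(m); cv2.fillConvexPoly(f,h,1); g=((f>0)&(hsv[...,1]<70)&(hsv[...,2]>90)).astype(np.uint8)
g=cv2.morphologyEx(g,cv2.MORPH_OPEN,np.ones((3,3),np.uint8))
for k in cv2.findContours(g,cv2.RETR_EXTERNAL,cv2.CHAIN_APPROX_SIMPLE)[0]:
    if cv2.contourArea(k)>80:
        b=cv2.boundingRect(k); print(b,cv2.contourArea(k)); P=cast('side',[(b[0]+b[2]/2,b[1]+b[3]/2)],12)[0,:2]; print('can?',P,(P-O)@RZ)
E
```

```text
25.6167 86.58817402717905
(317, 257, 33, 24) 348.5
can? [340.6 118.9] [-343.8   33.4]
(284, 236, 23, 20) 343.5
can? [447.9  54.5] [-223.9   -2.7]
(335, 231, 19, 22) 176.0
can? [316.6  20.1] [-342.8  -68.3]
```

The can's blob at (295,246) lies about 72 mm beyond the shelf edge, inside the pan. Now the jar goes back.

```bash
python3 - <<'E'
from h import *
np.set_printoptions(precision=1,suppress=True)
q=quat(np.radians(80.5)); x,y=459,-265
bot.move_gripper(88,25)
bot.move_ptp([x,y,230],q); bot.line_to([x,y,55.5],120)
s=bot.read_state(); print(s['contact_force'])
bot.move_gripper(40,25); s=bot.read_state(); print(s['width'],s['finger_force'])
bot.line_to([x,y,100],100); u,v=487,-147
bot.line_to([u,v,100],120); bot.line_to([u,v,61],60); bot.line_to([u,v,58.8],15)
s=bot.read_state(); print(s['contact_force'],s['tcp_pos'],s['width'])
bot.move_gripper(88); bot.line_to([u,v,230],150); bot.move_ptp([457,-300,280],q)
st=bot.read_state();print(st['t'])
a=bot.camera('scene'); b=bot.camera('side'); w=bot.camera('wrist'); save('sc7',a);save('si7',b);save('w7',w)
f=lambda i: cv2.resize(i,(400,300),interpolation=cv2.INTER_CUBIC)
save('fin',np.vstack([np.hstack([f(a[180:300,180:340]),f(b[150:285,210:390])]),np.hstack([f(w),f(b)])]))
for n,im,z in(('scene',a,3),('side',b,3)):
    hsv=cv2.cvtColor(im,cv2.COLOR_RGB2HSV)
E
```

```text
[-0.  -0.6  0.2]
53.690918168084856 25.00007450580597
[-0.  -0.4 -1.7] [ 487.1 -147.    58.9] 53.41356867801564
35.0
```

View pics/fin.png

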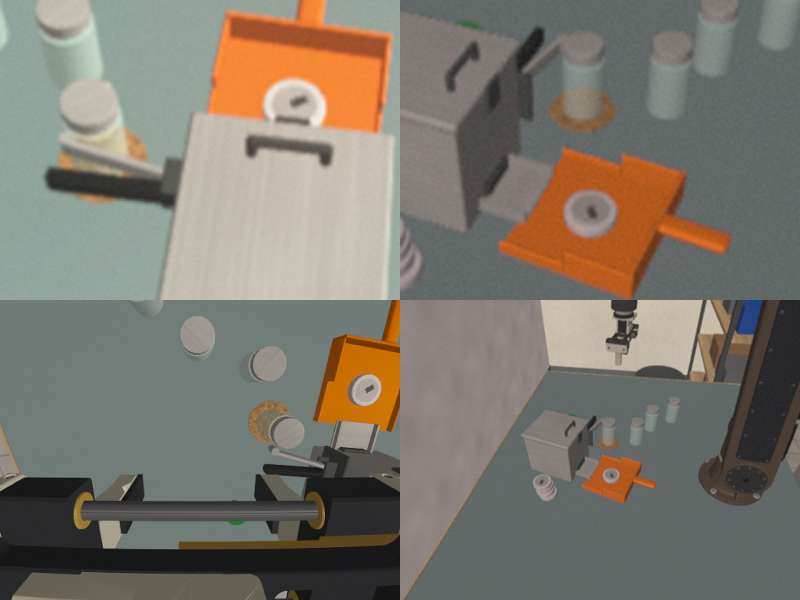

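The can lies flat in the middle of the pan, the jar is upright and centred on the mat, and the trigger is back at rest. The stack and stopper are where they were.

```bash
python3 - <<'E'
from h import *
print(cast('scene',[(216.4,219.5)],117)); print(bot.close_job(), bot.read_state()['t'])
E
```

```text
[[ 485.49734407 -147.0731435   117.        ]]
the job is handed in; nothing more can be done
the job is handed in; nothing more can be done
```

The job is handed in, about 35 s into the 61 s allowed: the can is flat in the dustpan, the trigger has sprung back, and the jar is upright on its mat; no verdict was printed.

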